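# Lock the ingredient bin with its T-key

## Task

Take the red T-key out of its stand and lock the white ingredient bin with it: pass its T-head through the slot in the lid's steel lock plate, push it down against the spring, turn it a quarter turn clockwise and let it spring up into its catch, then let go. Be gentle with the lock, because the plate never sits exactly where it should and must be found by feel, and leave the scoop, the bowl and the jar where they are.

Things in the scene. Friction and masses are not known exactly. Their poses are not given: they have to be found in the camera images.
- key: T-key, 110 to 185 g, upright in the stand. Origin: centre of the underside of the steel T-head; z up along the key. T-head 36 (x) x 10 (y) x 7 (z) mm; round shank 10 mm thick from z = 7 to 40 mm; red grip block 40 (x) x 20 (y) mm from z = 40 to 74 mm; the grip's long side shows the direction of the T-head. A half turn about z makes no difference.
- stand: grey key stand, fixed; origin at the centre of its underside; base 90 x 60 x 6 mm, block 68 (x) x 34 (y) mm, top 30 mm above the bench. Pocket 40 (x) x 14 (y) mm, floor 6 mm above the bench; the key's foot stands on that floor and is pulled straight up, at least 30 mm.
- bin: white ingredient bin with closed lid, fixed; origin at the centre of its underside; 260 (x) x 310 (y) mm, lid top at z = 130 mm.
- lock_mark (a point): nominal centre of the lock slot, level with the top face of the steel lock plate (136 mm above the bench); axes those of the bin: x = long direction of the slot, z up. The plate (112 x 104 x 6 mm) floats: the slot's true centre lies up to 10 mm off along x and up to 10 mm along y, differently each time; direction and height are true, and it stays put under allowed forces.
- lock_under (a point): 13 mm under lock_mark, same axes. The slot is 39.5 (x) x 13.5 (y) mm, centred in a raised blue rim (10 mm tall, 68 x 44 mm inside, 5 mm walls) that moves with it: a T-head held about 4 mm over the plate inside the rim can feel its walls and so find the true centre. Locked, the key's origin is at this depth, its T-head along this y within 6 degrees.
- turn_depth (a point): 21 mm under lock_mark, same axes. A spring plunger (5 N at first, 0.5 N more per mm, hard stop at 24 mm) meets the T-head 8 mm under the mark. The key turns only with its origin 18 to 24 mm under the mark, only clockwise seen from above, with a stop at 90 degrees; let go there it rises 8 mm into a cross groove and stays. The lock bears at most 40 N from the key.
- scoop: aluminium scoop with black handle, 175 mm long, 30 mm high, lying on the bin's lid; origin under the rear of its pan. Not to be moved.
- bowl: steel bowl, 140 mm wide, 60 mm high, on the bench; origin at the centre of its underside. Not to be moved.
- jar: white jar with blue cap, 80 mm wide, 110 mm high, on the bench; origin at the centre of its underside. Not to be moved.
There are look-alikes about, which are no part of the job. Of the things that look like the key, the middle-sized one is meant.

How it is judged:
By the outcome, as a careful person would: the job done as asked, in the order asked, and still so for the second after the job is handed in, with the robot touching nothing.
It also fails if it takes over 64 s, if anything falls off the work surface, if the arm or the gripper's body presses on something with over 40 N, if the wrist force passes 120 N, or if a joint passes its speed limit or range.

## Robot

A 7-joint arm with a two-finger parallel gripper is mounted at the origin on the work surface. World frame = base frame: x ahead of the robot, y to its left, z up, the work surface at z = 0. Lengths are in m, angles in rad, forces in N, time in s.
With the tool pointing down it reaches from about 0.425 to 0.925 m from the base axis. Payload 6.8 kg.
Tool frame: the origin (TCP) lies on the mounting face of the last link; the fingertips stand 173 mm ahead of it and the grasp point (between the pads) lies 155 mm ahead of it; z points along the fingers, y is the line along which they close (so a half turn about z gives the same grasp; the last joint's range is limited). The gripper opens to 85 mm and grips with 20 to 120 N. Pads are 22 mm wide; open, the fingers measure 114 mm over their backs; the gripper's body (76 mm by 85 mm) begins 54 mm behind the grasp point. The pads swing forward as they close: fully open they stand 13 mm farther back than shut.
Start: joints at [-1.241, 0.477, 0.022, 1.555, -0.011, 1.109, -0.083], TCP at [0.286, 0.611, 0.405] pointing down, gripper open.
Joint ranges: [-2.96, 2.96], [-0.34, 2.1], [-1.41, 1.46], [0.24, 2.44], [-1.37, 4.51], [0.17, 1.92], [-2.96, 2.96]. Speed limits (rad/s): [2.39, 2.39, 3.14, 3.14, 3.14, 3.14, 3.14].

## Interface

Orientations are given as a unit quaternion [w, x, y, z].
In Python, from station import bot gives the robot as it stands. The module is installed in compiled form; this text tells all that it offers.
- The arm moves only by the shell command python3 -m pendant 'ROWS' [FORCE]. ROWS is JSON, a list of rows, each a list of 5 numbers: the finger opening in m, from 0 to 0.0854, then the shift along the tool's x, y, z in m, then the turn about the tool's z in degrees. In form: [[jaw, x, y, z, yaw], ...]. A call has 1 to 12 rows; each row shifts and turns the commanded pose from where the row before left it, along the tool's axes as they then stand; what a row does not reach is not made up. A row lasts 1/12 s, in which the tool goes at most 41.7 mm and 7.16 degrees, less where a joint would pass 70% of its speed; a pose out of reach is approached as far as the arm can. A call with a gripper value outside its range is refused whole. The fingers move at their own pace and stop on an object; FORCE is the grip in N (left out, the last holds). Time passes only in rows, so rows that do not move let the fingers close. It gives the time, the measured TCP pose, the force, the opening and the grip force at its end, in the units of the state.
- bot.get_obs(): the state, without advancing time (a new reading comes with each control period).
- bot.read_camera(name): name is "side" or "top" or "wrist"; returns (picture, depth): 420x560x3 uint8, blue, green, red; 420x560 float32, m along the optical axis (not along the pixel's ray), 0 where there is no reading.
- bot.camera_model(name): a dict with "intrinsics" (3x3 intrinsics, pixels), "R" (3x3) and "t" (3): a world point X has camera coordinates R X + t. Camera axes: x right, y down, z forward; pixel columns grow to the right and rows downward; lengths in m; the calibration is good to about 2 mm. A picture is of the moment at which its call begins: read the wrist's pose just before it. camera_model takes no time and is no camera call; for the wrist camera it gives the pose at the moment of the call.
- bot.hand_in(): hands the job in; it is judged then, once.
Trained networks look in the newest picture that a camera, given by its name, has taken for a name from the list of things; names that differ only in an ending like _2 or _b are one class to them, and where a whole thing is asked for, a point or a joint stands for the part that bears it (a point fixed in the world has none). Each returns a list of dicts, best first, with "score" (0 to 1); they miss things now and then, are a little off and sometimes report something else, mostly with a low value. They report only what shows in the picture. A call takes as long as a camera call. They do not tell look-alikes from the thing itself.
- bot.boxes_of(name, camera): "at" ([column, row] in pixels, amid what is visible of it).
- bot.trace(name, camera): "mask" (420x560 bool, what is visible of it) and "at" ([column, row] in pixels, amid what is visible of it).
- bot.pinpoint(name, camera): "at" ([column, row] in pixels: a listed point, or the origin of a listed thing).
The state is a dict: "t": time; "q": joint angles; "joint_vel": joint speeds; "joint_torque": joint torques, N m; "eef_pos": TCP position; "tool_rot": TCP orientation; "contact_force": force on the tool from outside, world axes, zero at the start; "torque": the same for the moment, N m; "gripper_width": opening from 0.0 (shut) to 1.0 (fully open); "grasp_force": force on a finger pad.
Only numpy, scipy, OpenCV 4.12 (cv2) and the standard library are available. Lean on these libraries where they do the work, as an engineer would, in place of code of your own. Each camera call takes 0.05 s, during which the arm holds its last target. There are 200 camera calls.

## Working session

There is one attempt and no reset: what is moved stays moved. The work goes in short steps, Python scripts to look and compute and a shell command to move; the robot and the scene stay as the last step left them, time stands still between calls to the robot, and variables do not carry over. Pictures are saved under pics/ and viewed, at most 10 in all, crops included, and the job is handed in when it is done.

```bash
mkdir -p pics; cat > h.py <<'E'
import numpy as np,cv2
from station import bot
def world(cam,uv,d,m=None):
    m=m or bot.camera_model(cam);K=np.array(m["intrinsics"]);R=np.array(m["R"]);t=np.array(m["t"])
    p=np.linalg.inv(K)@np.array([uv[0],uv[1],1.])*d
    return R.T@(p-t)
def atz(cam,uv,z,m=None):
    m=m or bot.camera_model(cam);K=np.array(m["intrinsics"]);R=np.array(m["R"]);t=np.array(m["t"])
    r=R.T@np.linalg.inv(K)@np.array([uv[0],uv[1],1.]);c=-R.T@t
    return c+r*(z-c[2])/r[2]
E
python3 - <<'E'
from h import *
o=bot.get_obs();print({k:np.round(v,3) for k,v in o.items()})
for c in["top","side"]:
    im,d=bot.read_camera(c);cv2.imwrite(f"pics/{c}0.png",im);np.save(f"{c}d.npy",d)
    for n in["key","stand","bin","lock_mark","scoop"]:
        f=bot.pinpoint if n in("lock_mark","bin","stand") else bot.boxes_of
        for r in f(n,c)[:4]:
            u,v=np.round(r["at"]).astype(int)
            print(c,n,round(r["score"],2),u,v,world(c,(u,v),d[min(v,419),min(u,559)]).round(3))
E
```

```text
{'t': np.float64(0.0), 'q': array([-1.241,  0.478,  0.022,  1.556, -0.012,  1.109, -0.083]), 'joint_vel': array([ 0.   , -0.001, -0.001, -0.001, -0.002, -0.001, -0.   ]), 'joint_torque': array([ 0.0000e+00, -5.9647e+01,  1.6080e+00, -2.8119e+01,  1.3000e-02,
        1.0000e-02,  0.0000e+00]), 'eef_pos': array([0.286, 0.611, 0.404]), 'tool_rot': array([-0.   ,  0.217,  0.976, -0.001]), 'contact_force': array([-0.646,  0.274,  0.158]), 'torque': array([-0.03 , -0.01 ,  0.026]), 'grasp_force': np.float64(0.0), 'gripper_width': np.float64(1.002)}
top key 0.77 211 277 [0.489 0.186 0.078]
top stand 0.81 215 282 [0.478 0.177 0.078]
top bin 0.83 379 258 [ 0.53  -0.154  0.145]
top lock_mark 0.58 369 263 [ 0.523 -0.143  0.1  ]
top scoop 0.6 438 259 [ 0.531 -0.274  0.133]
side key 0.98 319 252 [0.517 0.086 0.071]
side key 0.58 329 358 [0.461 0.284 0.041]
side key 0.26 332 188 [ 0.521 -0.048  0.13 ]
side stand 0.86 323 323 [0.484 0.204 0.022]
side bin 0.73 335 206 [ 0.509 -0.024  0.104]
side lock_mark 0.93 342 167 [ 0.515 -0.136  0.135]
side scoop 0.28 155 355 [0.717 0.328 0.011]
```

View pics/top0.png

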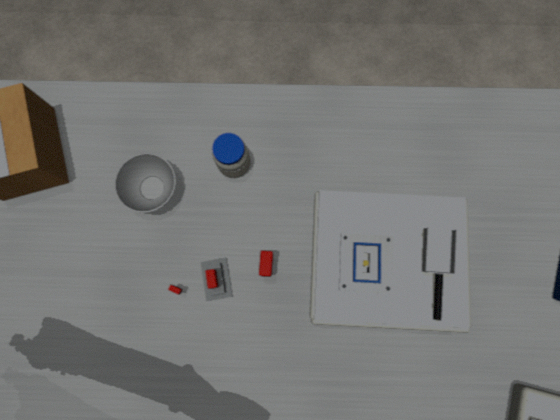

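View pics/side0.png

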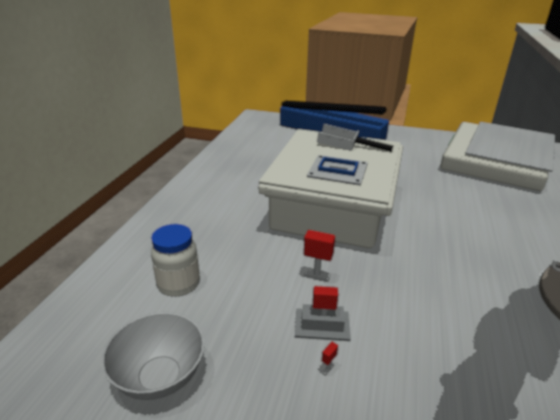

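Candidates in the top view: small red (175,289), red key in the grey stand (212,279), large red (266,263). The one in the stand should be the middle-sized one. I'll measure all three and check with a crop.

```bash
python3 - <<'E'
from h import *
im=cv2.imread("pics/top0.png");d=np.load("topd.npy")
b,g,r=[im[...,i].astype(int) for i in range(3)]
def rep(mask,lo,hi):
    n,l,s,c=cv2.connectedComponentsWithStats(mask.astype(np.uint8))
    for i in range(1,n):
        if s[i,4]<15: continue
        vs,us=np.nonzero(l==i)
        P=np.array([world("top",(u,v),d[v,u]) for u,v in zip(us,vs)])
        z=np.percentile(P[:,2],80);
        P=P[abs(P[:,2]-z)<.006]
        (cx,cy),wh,a=cv2.minAreaRect((P[:,:2]*1000).astype(np.float32))
        print(c[i].round(),s[i,4],"z",z.round(3),"c",round(cx,1),round(cy,1),np.round(wh,1),round(a,1))
print("red");rep((r>120)&(g<60)&(b<60),0,1)
print("blue");rep((b>80)&(r<60)&(g<100),0,1)
# bin lid
P=np.array([[*world("top",(u,v),d[v,u])] for v in range(170,350) for u in range(290,490)])
Q=P[(P[:,2]>.12)&(P[:,2]<.142)]
print("lid",cv2.minAreaRect((Q[:,:2]*1000).astype(np.float32)),np.median(Q[:,2]))
cv2.imwrite("pics/crop.png",np.hstack([cv2.resize(im[240:310,150:290],None,fx=4,fy=4,interpolation=2)]))
E
```

```text
red
[265. 263.] 255 z 0.1 c 519.3 71.6 [22.4 49.1] 86.5
[210. 278.] 136 z 0.081 c 485.7 187.2 [35.9 17.1] 11.0
[174. 289.] 49 z 0.049 c 461.6 270.5 [22.4 10.4] 64.9
blue
[228. 148.] 741 z 0.111 c 763.6 157.9 [66.3 65.8] 30.6
[367. 262.] 247 z 0.147 c 521.9 -130.1 [52.8 76. ] 88.0Traceback (most recent call last):
  File "<stdin>", line 17, in <module>
  File "h.py", line 4, in world
    m=m or bot.camera_model(cam);K=np.array(m["intrinsics"]);R=np.array(m["R"]);t=np.array(m["t"])
           ~~~~~~~~~~~~~~~~^^^^^
ValueError: time passes only in moves, steps and waits
```

```bash
python3 -m pendant '[[0.0854,-0.03,-0.025,0,0],[0.0854,-0.03,-0.025,0,0],[0.0854,-0.03,-0.025,0,0],[0.0854,-0.03,-0.025,0,0],[0.0854,-0.03,-0.025,0,0],[0.0854,-0.03,-0.025,0,0],[0.0854,-0.03,-0.025,0,0],[0.0854,-0.03,-0.025,0,0],[0.0854,-0.03,-0.025,0,0],[0.0854,-0.03,-0.025,0,0],[0.0854,-0.03,-0.025,0,0],[0.0854,-0.03,-0.025,0,0]]' 60
python3 -m pendant '[[0.0854,0,0,0.01,-6],[0.0854,0,0,0.01,-6],[0.0854,0,0,0.01,-6],[0.0854,0,0,0.01,-6],[0.0854,0,0,0.01,-6],[0.0854,0,0,0.01,-6],[0.0854,0,0,0,0],[0.0854,0,0,0,0],[0.0854,0,0,0,0]]'
cat >> h.py <<'E'
from scipy.spatial.transform import Rotation as Ro
def tool():
    o=bot.get_obs();w,x,y,z=o["tool_rot"];R=Ro.from_quat([x,y,z,w]).as_matrix()
    return np.array(o["eef_pos"]),R,o
def ang(R): return np.degrees(np.arctan2(R[1,0],R[0,0]))
def blobs(cam,fn,out,zr,amin=100):
    im,d=bot.read_camera(cam);m=bot.camera_model(cam);cv2.imwrite("pics/"+out,im)
    b,g,r=[im[...,i].astype(int) for i in range(3)]
    n,l,s,c=cv2.connectedComponentsWithStats(fn(b,g,r).astype(np.uint8))
    for i in range(1,n):
        if s[i,4]<amin: continue
        vs,us=np.nonzero(l==i)
        P=np.array([world(cam,(u,v),d[v,u],m) for u,v in zip(us,vs) if d[v,u]>0])
        if len(P)==0: continue
        P=P[(P[:,2]>zr[0])&(P[:,2]<zr[1])]
        if len(P)<20: continue
        (cx,cy),wh,a=cv2.minAreaRect((P[:,:2]*1000).astype(np.float32))
        print(c[i].round(),s[i,4],"z",np.median(P[:,2]).round(4),"c",round(cx,1),round(cy,1),np.round(wh,1),round(a,1))
E
python3 - <<'E'
from h import *
p,R,o=tool();print(o["t"],p.round(4),R.round(3).tolist(),ang(R),o["q"].round(2))
blobs("wrist",lambda b,g,r:(r>90)&(g<60)&(b<60),"w1.png",(.07,.09))
im=cv2.imread("pics/top0.png");cv2.imwrite("pics/crop.png",cv2.resize(im[240:310,150:290],None,fx=4,fy=4,interpolation=2))
E
```

```text
t: 1.6
eef_pos: [0.4855, 0.1851, 0.4051]
tool_rot: [0.0, 0.217, 0.976, 0.0]
contact_force: [2.0, 0.0, 0.1]
gripper_width: 0.997
grasp_force: 0.0
t: 2.35
eef_pos: [0.4853, 0.1871, 0.3453]
tool_rot: [0.0, -0.094, 0.996, 0.0]
contact_force: [-0.4, 0.3, 0.0]
gripper_width: 1.001
grasp_force: 0.0
2.35 [0.4853 0.1871 0.3453] [[-0.983, -0.186, 0.001], [-0.186, 0.983, 0.0], [-0.001, 0.0, -1.0]] -169.26957204755413 [-0.57  0.29  0.1   1.99 -0.04  0.86  1.31]
[287. 215.] 1041 z 0.0803 c 486.0 187.3 [38.7 18.6] 11.4
```

View pics/crop.png

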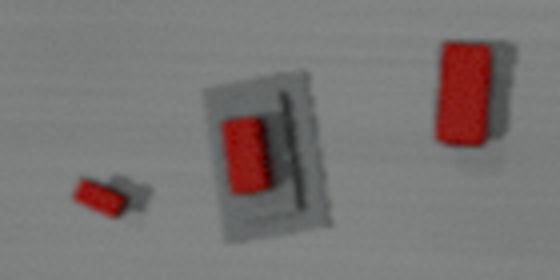

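View pics/w1.png

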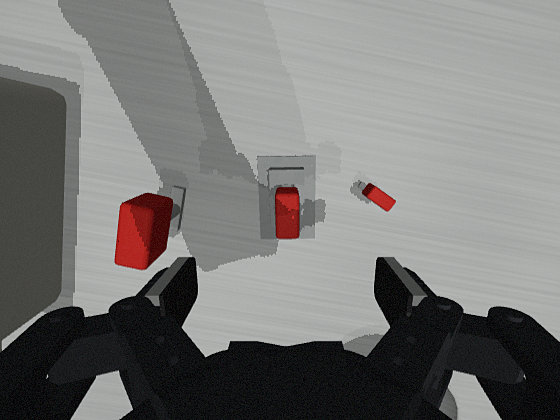

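The crop and wrist view both show the key in the stand (wrist 287,215) as the middle-sized one, 40 × 20 mm with its top at 80 mm. It's centred under the tool.

```bash
python3 -m pendant '[[0.0854,-0.0007,0,0.03,-0.7],[0.0854,0,0,0.03,0],[0.0854,0,0,0.03,0],[0.0854,0,0,0.024,0],[0.0854,0,0,0.01,0],[0.0854,0,0,0,0],[0.01,0,0,0,0],[0.01,0,0,0,0],[0.01,0,0,0,0],[0.01,0,0,0,0],[0.01,0,0,0,0],[0.01,0,0,0,0]]' 80
python3 -m pendant '[[0.01,0,0,0,0],[0.01,0,0,0,0],[0.01,0,0,0,0],[0.01,0,0,0,0]]'
```

```text
t: 3.4
eef_pos: [0.486, 0.1872, 0.2216]
tool_rot: [0.001, -0.101, 0.995, 0.0]
contact_force: [-1.6, -0.1, 4.7]
gripper_width: 0.221
grasp_force: 77.8
t: 3.73
eef_pos: [0.486, 0.1873, 0.2216]
tool_rot: [0.001, -0.101, 0.995, 0.0]
contact_force: [-0.6, -0.7, 6.9]
gripper_width: 0.216
grasp_force: 77.9
```

```bash
python3 -m pendant '[[0.01,0,0,-0.01,0],[0.01,0,0,-0.03,0],[0.01,0,0,-0.04,0],[0.01,0,0,-0.04,0],[0.01,0,0,-0.04,0],[0.01,0,0,-0.03,0],[0.01,0,0,0,0]]'
python3 -m pendant '[[0.01,0.003,-0.03,0,0],[0.01,0.003,-0.035,0,0],[0.01,0.003,-0.035,0,0],[0.01,0.003,-0.035,0,0],[0.01,0.003,-0.035,0,0],[0.01,0.003,-0.035,0,0],[0.01,0.003,-0.035,0,0],[0.01,0.003,-0.035,0,0],[0.01,0.003,-0.033,0,0.5],[0.01,0,-0.01,0,6.5],[0.01,0,0,0,6.5],[0.01,0,0,0,0]]'
python3 -m pendant '[[0.01,0,0,0,0],[0.01,0,0,0,0]]'
python3 - <<'E'
from h import *
p,R,o=tool();print(o["t"],p.round(4),ang(R),o["q"].round(2),o["contact_force"].round(1))
blobs("wrist",lambda b,g,r:(b>70)&(r<60)&(g<100)&(b>g+25),"w2.png",(.135,.155))
print(bot.pinpoint("lock_mark","wrist")[:2])
E
```

```text
t: 4.32
eef_pos: [0.4871, 0.1875, 0.4181]
tool_rot: [0.005, -0.101, 0.995, 0.002]
contact_force: [0.5, 0.5, -1.9]
gripper_width: 0.222
grasp_force: 79.3
t: 5.32
eef_pos: [0.5226, -0.131, 0.4105]
tool_rot: [-0.0, 0.02, 1.0, -0.0]
contact_force: [-0.8, 0.4, -1.5]
gripper_width: 0.221
grasp_force: 79.2
t: 5.48
eef_pos: [0.523, -0.129, 0.4106]
tool_rot: [-0.0, 0.014, 1.0, 0.0]
contact_force: [-0.4, 0.1, -1.5]
gripper_width: 0.225
grasp_force: 79.2
5.4833 [ 0.523  -0.129   0.4106] 178.37365199766398 [-0.16  0.25  0.34  1.89 -0.1   1.01  1.77] [-0.4  0.1 -1.5]
[282. 197.] 1159 z 0.1464 c 516.6 -129.7 [53.6 65.3] 88.2
[{'at': [282.5, 209.3], 'score': 0.95}, {'at': [280.8, 202.8], 'score': 0.56}]
```

View pics/w2.png

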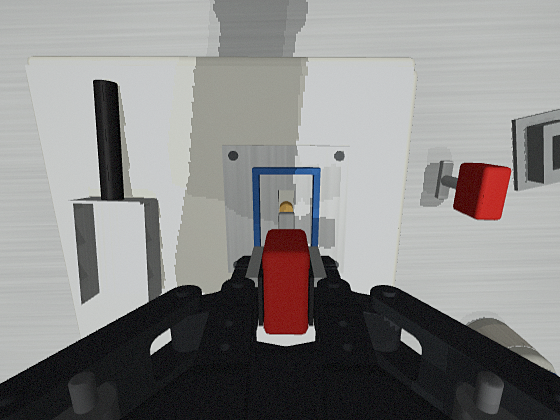

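The wrist view shows the rim's far end and both sides (column about 286, rows 168–248). Together with the top view this puts its centre at about (0.5225, −0.130), with the slot turned −1.8°. Next I descend to 4 mm over the plate and feel for the ±y walls.

```bash
python3 -m pendant '[[0.01,0.0005,-0.0008,0.015,0],[0.01,0,0,0.02,0],[0.01,0,0,0.015,0],[0.01,0,0,0.005,0],[0.01,0,0,0,0],[0.01,0,0,0,0]]' 110
python3 -m pendant '[[0.01,0,0.005,0,0],[0.01,0,0.006,0,0],[0.01,0,0.003,0,0],[0.01,0,0,0,0],[0.01,0,0,0,0]]'
python3 -m pendant '[[0.01,0,0.001,0,0],[0.01,0,0,0,0],[0.01,0,0,0,0]]'
python3 -m pendant '[[0.01,0,0.001,0,0],[0.01,0,0,0,0],[0.01,0,0,0,0]]'
```

```text
t: 6.08
eef_pos: [0.5229, -0.1304, 0.3561]
tool_rot: [0.0, 0.016, 1.0, -0.0]
contact_force: [0.4, -0.9, -1.3]
gripper_width: 0.213
grasp_force: 108.7
t: 6.5
eef_pos: [0.5233, -0.1161, 0.356]
tool_rot: [0.0, 0.016, 1.0, 0.0]
contact_force: [-0.5, 0.0, -1.7]
gripper_width: 0.216
grasp_force: 108.7
t: 6.75
eef_pos: [0.5231, -0.1157, 0.3557]
tool_rot: [-0.0, 0.017, 1.0, 0.0]
contact_force: [-0.5, -0.2, -1.4]
gripper_width: 0.22
grasp_force: 108.7
t: 7.0
eef_pos: [0.5232, -0.1146, 0.3556]
tool_rot: [-0.0, 0.016, 1.0, 0.0]
contact_force: [0.1, -0.9, -1.6]
gripper_width: 0.215
grasp_force: 108.7
```

```bash
python3 -m pendant '[[0.01,0,0.001,0,0],[0.01,0,0,0,0],[0.01,0,0,0,0]]'
python3 -m pendant '[[0.01,0,0.001,0,0],[0.01,0,0,0,0],[0.01,0,0,0,0]]'
```

```text
t: 7.25
eef_pos: [0.5232, -0.1135, 0.3557]
tool_rot: [-0.0, 0.016, 1.0, 0.0]
contact_force: [0.1, 0.3, -2.8]
gripper_width: 0.22
grasp_force: 108.7
t: 7.5
eef_pos: [0.5233, -0.1125, 0.3557]
tool_rot: [0.0, 0.016, 1.0, 0.0]
contact_force: [0.8, 0.3, -1.5]
gripper_width: 0.219
grasp_force: 108.7
```

```bash
python3 -m pendant '[[0.01,0,0.001,0,0],[0.01,0,0,0,0],[0.01,0,0,0,0]]' | egrep 'eef|cont'
python3 -m pendant '[[0.01,0,0.001,0,0],[0.01,0,0,0,0],[0.01,0,0,0,0]]'| egrep 'eef|cont'
```

```text
eef_pos: [0.5233, -0.1119, 0.3557]
contact_force: [-0.5, -1.3, -1.8]
eef_pos: [0.5232, -0.1116, 0.3558]
contact_force: [0.1, -5.7, -2.1]
```

Contact on the +y side with TCP y ≈ −0.1117. Now the −y wall.

```bash
python3 -m pendant '[[0.01,0,-0.006,0,0],[0.01,0,-0.01,0,0],[0.01,0,-0.01,0,0],[0.01,0,-0.006,0,0],[0.01,0,-0.001,0,0],[0.01,0,0,0,0],[0.01,0,0,0,0]]' | egrep 'eef|cont'
for i in 1; do python3 -m pendant '[[0.01,0,-0.001,0,0],[0.01,0,0,0,0],[0.01,0,0,0,0]]'; done| egrep 'eef|cont'
python3 -m pendant '[[0.01,0,-0.001,0,0],[0.01,0,0,0,0],[0.01,0,0,0,0]]'| egrep 'eef|cont'
python3 -m pendant '[[0.01,0,-0.001,0,0],[0.01,0,0,0,0],[0.01,0,0,0,0]]'| egrep 'eef|cont'
```

```text
eef_pos: [0.5223, -0.1434, 0.3556]
contact_force: [0.0, -0.9, -0.6]
eef_pos: [0.5223, -0.1443, 0.3557]
contact_force: [-0.2, -0.8, -0.4]
eef_pos: [0.5222, -0.1456, 0.3557]
contact_force: [0.3, -0.2, -1.7]
eef_pos: [0.5222, -0.1462, 0.3557]
contact_force: [-0.1, 3.0, -1.5]
```

```bash
python3 -m pendant '[[0.01,0,0.008,0,0],[0.01,0,0.008,0,0],[0.01,0,0.002,0,0],[0.01,0,0,0,0],[0.01,0,0,0,0]]' | egrep 'eef|cont'
python3 -m pendant '[[0.01,-0.006,0,0,0],[0.01,-0.006,0,0,0],[0.01,-0.002,0,0,0],[0.01,0,0,0,0],[0.01,0,0,0,0]]'| egrep 'eef|cont'
python3 -m pendant '[[0.01,-0.001,0,0,0],[0.01,0,0,0,0],[0.01,0,0,0,0]]'| egrep 'eef|cont'
python3 -m pendant '[[0.01,-0.001,0,0,0],[0.01,0,0,0,0],[0.01,0,0,0,0]]'| egrep 'eef|cont'
```

```text
eef_pos: [0.5228, -0.1283, 0.3557]
contact_force: [-0.4, 0.3, -1.2]
eef_pos: [0.5369, -0.1292, 0.3555]
contact_force: [0.5, -0.3, -1.6]
eef_pos: [0.5377, -0.1291, 0.3557]
contact_force: [-0.3, -0.5, -0.6]
eef_pos: [0.5383, -0.1291, 0.3555]
contact_force: [-1.8, 0.4, -0.1]
```

```bash
python3 -m pendant '[[0.01,-0.001,0,0,0],[0.01,0,0,0,0],[0.01,0,0,0,0]]'| egrep 'eef|cont'
python3 -m pendant '[[0.01,0.01,0,0,0],[0.01,0.01,0,0,0],[0.01,0.009,0,0,0],[0.01,0.001,0,0,0],[0.01,0,0,0,0],[0.01,0,0,0,0]]'| egrep 'eef|cont'
python3 -m pendant '[[0.01,0.001,0,0,0],[0.01,0,0,0,0],[0.01,0,0,0,0]]'| egrep 'eef|cont'
python3 -m pendant '[[0.01,0.001,0,0,0],[0.01,0,0,0,0],[0.01,0,0,0,0]]'| egrep 'eef|cont'
```

```text
eef_pos: [0.5389, -0.1292, 0.3553]
contact_force: [-4.9, 0.6, 1.7]
eef_pos: [0.5099, -0.1281, 0.3561]
contact_force: [0.4, 0.7, -1.4]
eef_pos: [0.509, -0.1281, 0.3557]
contact_force: [0.5, 0.1, -1.4]
eef_pos: [0.5078, -0.1281, 0.3556]
contact_force: [0.1, -0.8, -1.0]
```

```bash
python3 -m pendant '[[0.01,0.001,0,0,0],[0.01,0,0,0,0],[0.01,0,0,0,0]]'| egrep 'eef|cont'
python3 -m pendant '[[0.01,0.001,0,0,0],[0.01,0,0,0,0],[0.01,0,0,0,0]]'| egrep 'eef|cont'
python3 -m pendant '[[0.01,0.001,0,0,0],[0.01,0,0,0,0],[0.01,0,0,0,0]]'| egrep 'eef|cont'
```

```text
eef_pos: [0.5067, -0.1281, 0.3557]
contact_force: [-0.6, -0.8, -1.6]
eef_pos: [0.5058, -0.128, 0.3558]
contact_force: [1.3, -0.8, -1.8]
eef_pos: [0.5053, -0.128, 0.356]
contact_force: [4.2, 0.1, -2.5]
```

Centre in TCP terms: (0.5220, −0.1289); both spans (34 and 32 mm) match what they should be. Going there now.

```bash
python3 -m pendant '[[0.01,-0.008,0,0,0],[0.01,-0.008,0,0,0],[0.01,-0.0015,-0.0004,0,0],[0.01,0,0,0,0],[0.01,0,0,0,0],[0.01,0,0,0,0]]'| egrep 'eef|cont|rot'
python3 - <<'E'
from h import *
p,R,o=tool();print(o["t"],p,ang(R),o["q"].round(2)); print(R.T@(np.array([.5220,-.1289,p[2]])-p))
E
```

```text
eef_pos: [0.5219, -0.129, 0.3554]
tool_rot: [-0.001, 0.017, 1.0, 0.0]
contact_force: [0.4, -0.3, -1.2]
13.1667 [ 0.52194306 -0.12900375  0.35544472] 178.10711259248566 [-0.15  0.32  0.33  1.95 -0.13  0.89  1.79]
[-5.34782448e-05  1.05573087e-04 -4.93817234e-08]
```

```bash
python3 -m pendant '[[0.01,0,0,0.002,0],[0.01,0,0,0.002,0],[0.01,0,0,0,0],[0.01,0,0,0,0]]'| egrep 'eef|cont'
python3 -m pendant '[[0.01,0,0,0.0015,0],[0.01,0,0,0,0],[0.01,0,0,0,0]]'| egrep 'eef|cont'
python3 -m pendant '[[0.01,0,0,0.0015,0],[0.01,0,0,0,0],[0.01,0,0,0,0]]'| egrep 'eef|cont'
```

```text
eef_pos: [0.522, -0.1289, 0.3515]
contact_force: [-0.7, -0.7, -1.7]
eef_pos: [0.5222, -0.1289, 0.3501]
contact_force: [0.7, -0.1, -0.3]
eef_pos: [0.5222, -0.1289, 0.3486]
contact_force: [0.3, 0.4, -2.0]
```

```bash
python3 -m pendant '[[0.01,0,0,0.002,0],[0.01,0,0,0.002,0],[0.01,0,0,0,0],[0.01,0,0,0,0]]'| egrep 'eef|cont'
python3 -m pendant '[[0.01,0,0,0.002,0],[0.01,0,0,0.001,0],[0.01,0,0,0,0],[0.01,0,0,0,0]]'| egrep 'eef|cont'
```

```text
eef_pos: [0.5222, -0.1289, 0.3445]
contact_force: [-0.8, -0.1, -1.2]
eef_pos: [0.5224, -0.129, 0.3421]
contact_force: [-1.2, 0.0, 4.8]
```

Through the slot, and the plunger gives the expected ~6 N. Pushing down to the turning depth (TCP z ≈ 0.3306).

```bash
python3 -m pendant '[[0.01,0,0,0.003,0],[0.01,0,0,0.003,0],[0.01,0,0,0.002,0],[0.01,0,0,0,0],[0.01,0,0,0,0],[0.01,0,0,0,0]]'| egrep 'eef|cont'
python3 -m pendant '[[0.01,0,0,0.002,0],[0.01,0,0,0.002,0],[0.01,0,0,0,0],[0.01,0,0,0,0],[0.01,0,0,0,0]]'
```

```text
eef_pos: [0.5224, -0.1291, 0.3344]
contact_force: [-2.8, 1.0, 8.5]
t: 15.58
eef_pos: [0.5224, -0.1291, 0.3306]
tool_rot: [0.0, 0.016, 1.0, 0.0]
contact_force: [-3.4, 1.3, 10.7]
gripper_width: 0.217
grasp_force: 110.3
```

```bash
python3 -m pendant '[[0.01,0.0004,0,0,0],[0.01,0,0,0,5],[0.01,0,0,0,5],[0.01,0,0,0,5],[0.01,0,0,0,5],[0.01,0,0,0,0],[0.01,0,0,0,0]]'
python3 - <<'E'
from h import *
p,R,o=tool();print(ang(R),o["torque"].round(2),o["q"].round(2))
E
```

```text
t: 16.17
eef_pos: [0.5227, -0.1292, 0.331]
tool_rot: [0.001, 0.19, 0.982, 0.0]
contact_force: [-1.4, 0.4, 9.8]
gripper_width: 0.212
grasp_force: 110.6
158.0901678697508 [ 0.05  0.32 -0.01] [-0.2   0.36  0.4   1.98 -0.18  0.84  1.49]
```

```bash
python3 -m pendant '[[0.01,0.0004,0,0,5],[0.01,0,0,0,6],[0.01,0,0,0,6],[0.01,0,0,0,6],[0.01,0,0,0,6],[0.01,0,0,0,6],[0.01,0,0,0,0],[0.01,0,0,0,0]]'
python3 -m pendant '[[0.01,0,0,0,6],[0.01,0,0,0,6],[0.01,0,0,0,6],[0.01,0,0,0,6],[0.01,0,0,0,6],[0.01,0,0,0,3],[0.01,0,0,0,0],[0.01,0,0,0,0],[0.01,0,0,0,0]]'
python3 - <<'E'
from h import *
p,R,o=tool();print(ang(R),o["torque"].round(2),o["q"].round(2))
E
```

```text
t: 16.83
eef_pos: [0.5225, -0.1291, 0.331]
tool_rot: [0.002, 0.476, 0.879, 0.001]
contact_force: [-0.0, 0.4, 9.4]
gripper_width: 0.216
grasp_force: 110.6
t: 17.58
eef_pos: [0.5225, -0.1292, 0.331]
tool_rot: [0.001, 0.706, 0.708, 0.001]
contact_force: [-0.2, -0.0, 9.4]
gripper_width: 0.216
grasp_force: 110.5
90.1186793043717 [0.02 0.11 0.02] [-0.42  0.4   0.69  1.99 -0.34  0.86  0.46]
```

```bash
python3 -m pendant '[[0.01,0,0,0,2],[0.01,0,0,0,0],[0.01,0,0,0,0]]' | egrep 'eef|cont'
python3 - <<'E'
from h import *
p,R,o=tool();print(ang(R),o["torque"].round(2))
E
python3 -m pendant '[[0.01,0,0,-0.002,0],[0.01,0,0,-0.002,0],[0.01,0,0,-0.002,0],[0.01,0,0,-0.001,0],[0.01,0,0,0,0],[0.01,0,0,0,0]]' | egrep 'eef|cont'
python3 -m pendant '[[0.01,0,0,-0.001,0],[0.01,0,0,0,0],[0.01,0,0,0,0]]' | egrep 'eef|cont'
```

```text
eef_pos: [0.5225, -0.1292, 0.331]
contact_force: [-1.0, -0.1, 9.9]
88.10753386970039 [ 0.02  0.06 -0.  ]
eef_pos: [0.5225, -0.1291, 0.3378]
contact_force: [0.7, -0.8, 5.7]
eef_pos: [0.5224, -0.1291, 0.3386]
contact_force: [3.1, -1.3, 5.9]
```

```bash
python3 -m pendant '[[0.01,0,0,-0.001,0],[0.01,0,0,0,0],[0.01,0,0,0,0]]' | egrep 'eef|cont'
python3 -m pendant '[[0.01,0,0,-0.001,0],[0.01,0,0,0,0],[0.01,0,0,0,0]]' | egrep 'eef|cont'
```

```text
eef_pos: [0.5224, -0.1289, 0.3388]
contact_force: [4.8, -1.9, -2.0]
eef_pos: [0.5223, -0.1287, 0.3389]
contact_force: [8.1, -3.0, -11.4]
```

The key is up in its catch: it stopped at z 0.3388 and resists further lift. Relaxing, then releasing and retreating.

```bash
python3 -m pendant '[[0.01,0,0,0.0015,0],[0.01,0,0,0,0],[0.01,0,0,0,0]]' 20| egrep 'eef|cont|grasp'
python3 -m pendant '[[0.06,0,0,0,0],[0.06,0,0,0,0],[0.06,0,0,0,0],[0.06,0,0,0,0],[0.06,0,0,0,0]]'
python3 -m pendant '[[0.06,0,0,-0.01,0],[0.06,0,0,-0.02,0],[0.06,0,0,-0.03,0],[0.06,0,0,-0.03,0],[0.06,0,0,-0.03,0],[0.06,0,0,0,0],[0.06,0,0,0,0],[0.06,0,0,0,0]]'
python3 - <<'E'
from h import *
blobs("wrist",lambda b,g,r:(r>90)&(g<60)&(b<60),"w3.png",(.17,.23))
E
```

```text
eef_pos: [0.5223, -0.129, 0.3387]
contact_force: [5.4, -1.0, 1.1]
grasp_force: 111.5
t: 19.75
eef_pos: [0.521, -0.1287, 0.3379]
tool_rot: [-0.001, 0.719, 0.695, -0.0]
contact_force: [-0.2, 0.7, 0.5]
gripper_width: 0.701
grasp_force: 0.0
t: 20.42
eef_pos: [0.5211, -0.1286, 0.4581]
tool_rot: [-0.0, 0.719, 0.695, 0.0]
contact_force: [0.1, 0.0, -1.2]
gripper_width: 0.7
grasp_force: 0.0
[288. 217.] 1078 z 0.1966 c 522.5 -130.9 [39.  19.4] 89.2
```

View pics/w3.png

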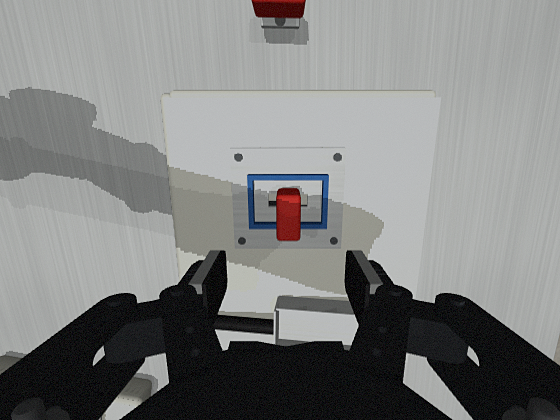

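The view shows the key (288,217) upright in the lock and across the slot, at 89.2° against the 88.1° wanted. Its top is at 0.1966 m (0.197 expected), the scoop is undisturbed and the gripper is clear.

```bash
python3 -c "
from station import bot
print(bot.hand_in())"
```

```text
the job is handed in; nothing more can be done
None
```

The bin is locked: the red T-key is turned a quarter turn clockwise and caught in the lock plate, the gripper is clear, and the job was handed in at about 20.5 s; no verdict came back.

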